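Prop the sprung lid of the tool bin and fetch the clay beater

TASK

Prop open the spring-closed lid of the tool bin by standing the tall kiln prop upright inside the bin, so that the lid leans on it and stays well open; the prop's own flared foot will hook the lid up for you. Then lift out the wooden beater, carrying it level (its head is heavy, so take it at its balance point), and lay it flat on the ware board in the clear strip beside the cups, letting go only once it is down. Leave the lid propped, and do not shift the cups or the two shorter props.

Things in the scene. Friction and masses are not known exactly. Their poses are not given: they have to be found in the camera images.
- bin: Long grey sheet-metal tool bin, fixed to the bench: 160 mm (its x) by 310 mm (its y) by 46 mm high outside, walls and floor 5 mm thick, open top under the lid. Origin: centre of its underside; +x points to the hinge side, -x to the front. Inside, the floor is 5 mm above the bench, and the end towards its +y (about the last 75 mm) is empty; the beater lies in the rest, lengthwise.
- lid (a joint): Flat aluminium lid, 178 mm from hinge to front edge, 312 mm long, 3 mm thick, 0.14 kg. Hinge axis along the bin's y at x = +77.5 mm, z = 46 mm (rim height) in the bin's frame. Value in rad: 0 shut (level on the rim), 1.57 upright, stop at 1.9. Springs and weight always close it, about 0.17 N m near shut, 0.07 N m upright; it never stays open by itself.
- lid_lip (a point): Middle of the lid's front edge, on its underside. Shut, the edge overhangs the bin's front wall by 20.5 mm, 46 mm above the bench, with free space below: the prop's foot goes under it while the shaft stays in front. About 1 N upward lifts it; a level push on the edge of the shut lid hardly does.
- prop_tall: Tallest of three fired-clay kiln props: 200 mm high, round shaft 40 mm in diameter, round flared foot 62 mm in diameter and 12 mm thick (a ledge 11 mm wide all round), 0.75 kg. Origin: centre of its underside, z up. With its foot by the bin's hinge-side wall it rises 159 mm above the rim and the lid leans on its top at about 84 degrees; farther from the hinge the lid opens less.
- prop_mid: Bystander: kiln prop of the same section, 100 mm high, standing; origin at the centre of its underside.
- prop_low: Bystander: kiln prop of the same section, 70 mm high, standing; origin at the centre of its underside.
- beater: Wooden clay beater lying in the bin under the lid, flat underside down, 180 mm long, about 0.2 kg: a block head 50 mm long, 46 mm wide, 38 mm high, then a handle 130 mm long, 28 mm wide, 26 mm high, undersides flush. Origin: on the underside below the balance point, which is on the handle 21 mm behind the head's shoulder (71 mm from the head's end). +x points to the head, z up.
- beater_head (a point): Middle of the head's end face, at the underside (71.4 mm from the beater's origin).
- beater_butt (a point): Middle of the handle's end, at the underside (108.6 mm from the beater's origin).
- board: Plywood ware board fixed on the bench, 320 mm (its x) by 210 mm (its y) by 15 mm thick; origin at the centre of its underside. Three cups stand in a row along its -y side (62 mm from its centre line); the strip along its +y side is clear, about 130 mm wide; its middle line is at y = +42 mm.
- cup0: Bystander: unfired clay cup on the board, 72 mm wide at the rim, 68 mm high; origin at the centre of its underside.
- cup1: Bystander: a second cup like it.
- cup2: Bystander: a third cup like it.
Mind the look-alikes: they are no part of the job. Leave any red look-alike of the prop_tall alone.

How it is judged:
On the way, in this order (a step that is already met when the one before it is completed fails the run):
1. the tall prop stands released and upright in the bin and the lid is held more than 60 degrees open (value of joint lid above 1.05 rad and x of prop_tall in the frame of bin between -0.07 and 0.07 m and y of prop_tall in the frame of bin between -0.15 and 0.15 m and z of prop_tall in the frame of bin below 0.015 m and angle between prop_tall's own z axis and vertical below 0.15 rad and contact force between the fingers and prop_tall below 0.1 N), for 0.4 s.
2. the beater is lifted out of the bin, with the lid still propped (height (world z) of beater above 0.09 m and value of joint lid above 1.05 rad), for 0.1 s.
3. the beater is lowered onto the board (within 12 mm) while still in the fingers (z of beater in the frame of board below 0.027 m and contact force between the fingers and beater above 0.3 N and x of beater_head in the frame of board between -0.16 and 0.16 m and y of beater_head in the frame of board between -0.105 and 0.105 m and x of beater_butt in the frame of board between -0.16 and 0.16 m and y of beater_butt in the frame of board between -0.105 and 0.105 m), for 0.1 s.
At the end, for the whole second after the job is handed in: The tall prop stands upright (within 8 degrees) on the bin's floor and holds the lid more than 60 degrees open; the beater lies flat and still on the ware board, both of its ends within the board's outline (value of joint lid above 1.05 rad and x of prop_tall in the frame of bin between -0.07 and 0.07 m and y of prop_tall in the frame of bin between -0.15 and 0.15 m and z of prop_tall in the frame of bin below 0.015 m and angle between prop_tall's own z axis and vertical below 0.15 rad and z of beater in the frame of board between 0.01 and 0.02 m and angle between beater's own z axis and vertical below 0.06 rad and linear speed of beater below 0.02 m/s and x of beater_head in the frame of board between -0.16 and 0.16 m and y of beater_head in the frame of board between -0.105 and 0.105 m and x of beater_butt in the frame of board between -0.16 and 0.16 m and y of beater_butt in the frame of board between -0.105 and 0.105 m); the robot touches nothing.
It fails at once if the beater tips more than 20 degrees out of level (angle between beater's own z axis and vertical above 0.35 rad).
It fails at once if a cup is shifted more than 20 mm or knocked over (distance of any of cup0, cup1, cup2 from where it was at the start of the episode above 0.02 m or angle between any of cup0, cup1, cup2's own z axis and vertical above 0.5 rad).
It fails at once if a shorter prop is shifted more than 30 mm or knocked over (distance of any of prop_mid, prop_low from where it was at the start of the episode above 0.03 m or angle between any of prop_mid, prop_low's own z axis and vertical above 0.5 rad).
It also fails if it takes over 69 s, if anything falls off the work surface, if the arm or the gripper's body presses on something with over 40 N, if the wrist force passes 120 N, or if a joint passes its speed limit or range.

ROBOT

A 6-joint arm with a two-finger parallel gripper is mounted at the origin on the work surface. World frame = base frame: x ahead of the robot, y to its left, z up, the work surface at z = 0. Lengths are in m, angles in rad, forces in N, time in s.
With the tool pointing down it reaches from about 0.25 to 0.725 m from the base axis. Payload 4 kg.
Tool frame: the origin (TCP) lies on the centre line of the jaws, within the pads' length; the fingertips stand 19 mm ahead of it and the grasp point (between the pads) is the TCP; z points along the fingers, y is the direction in which the jaws open and shut (so a half turn about z gives the same grasp; the last joint's range is limited). The gripper opens to 85 mm and grips with 20 to 120 N. Pads are 22 mm wide; open, the fingers measure 114 mm over their backs; the gripper's body (76 mm by 85 mm) begins 54 mm behind the grasp point. The pads swing forward as they close: fully open they stand 13 mm farther back than shut.
Start: joints at [0, 0.241, 0.005, 1.335, 0, 1.571], TCP at [0.5, -0, 0.25] pointing down, gripper open.
Joint ranges: [-2.72, 2.72], [-1.05, 1.87], [-1.09, 1.28], [-1.99, 2.15], [-1.42, 1.44], [-3.14, 3.14]. Speed limits (rad/s): [2.79, 2.79, 3.14, 3.14, 3.14, 3.14].

INTERFACE

Orientations are given as a unit quaternion [x, y, z, w].
In Python, from workcell import bot gives the robot as it stands. The module is installed in compiled form; this text tells all that it offers.
- The arm moves only by the shell command python3 -m handwheel 'ROWS' [OPENING]. ROWS is JSON, a list of rows, each an object of numbers: "dx", "dy", "dz": the shift along the tool's x, y, z as a fraction of full scale; "ax", "ay", "az": the turn, a rotation vector about the tool's x, y, z as a fraction of full scale. In form: [{"dx": .., "dy": .., "dz": .., "ax": .., "ay": .., "az": ..}, ...]. A call has 1 to 12 rows; each row shifts and turns the commanded pose from where the row before left it, along the tool's axes as they then stand; what a row does not reach is not made up. Full scale, the value 1, is 2.5 cm for a shift and 0.15 rad for a turn. A row lasts 1/10 s, in which the tool goes at most 50 mm and 8.59 degrees, less where a joint would pass 70% of its speed; a pose out of reach is approached as far as the arm can. A call with a number of a shift or a turn outside -1 to 1 is refused whole. A call with a gripper value outside its range is refused whole. OPENING is the gripper's target within -1 to 1 (fully open at 1, half-way at 0, shut at -1), set as the call begins (- or left out, the last holds). The fingers move at their own pace and stop on an object; the grip force is fixed at half the most. Time passes only in rows, so rows that do not move let the fingers close. It gives the time, the measured TCP pose, the force and the opening at its end, in the units of the state.
- bot.get_obs(): the state, without advancing time (a new reading comes with each control period).
- bot.camera(name): name is "scene" or "side" or "wrist"; returns a dict with "img" (480x640x3 uint8, red, green, blue), "intrinsics" (3x3 intrinsics, pixels), "eye" and "rotation" of the camera in the world. Camera axes: x right, y down, z forward; pixel columns grow to the right and rows downward; lengths in m; the calibration is good to about 2 mm. A picture is of the moment at which its call begins. There is no depth.
- bot.job_done(): hands the job in, once; it reports no verdict.
Trained networks look in a picture, given as the dict that the camera call returned (one of the last four; its "shot" number tells which), for a name from the list of things; names that differ only in an ending like _2 or _b are one class to them, and where a whole thing is asked for, a point or a joint stands for the part that bears it (a point fixed in the world has none). Each returns a list of dicts, best first, with "confidence" (0 to 1); they miss things now and then, are a little off and sometimes report something else, mostly with a low value. They report only what shows in the picture. A call takes as long as a camera call. They do not tell look-alikes from the thing itself.
- bot.trace(thing, picture): "region" (480x640 bool, what is visible of it) and "rect" ([centre column, centre row, width, height] in pixels, round what is visible of it).
The state is a dict: "clock": time; "joint_pos": joint angles; "joint_vel": joint speeds; "tau": joint torques, N m; "eef_pos": TCP position; "tool_rot": TCP orientation; "ft_force": force on the tool from outside, world axes, zero at the start; "ft_torque": the same for the moment, N m; "grip_width": finger opening in m.
Only numpy, scipy, OpenCV 4.12 (cv2) and the standard library are available. Lean on these libraries where they do the work, as an engineer would, in place of code of your own. Each camera call takes 0.05 s, during which the arm holds its last target.

## Working session

There is one attempt and no reset: what is moved stays moved. The work goes in short steps, Python scripts to look and compute and a shell command to move; the robot and the scene stay as the last step left them, time stands still between calls to the robot, and variables do not carry over. Pictures are saved under pics/ and viewed, and the job is handed in when it is done.

```bash
mkdir -p pics
cat > h.py <<'E'
import numpy as np, cv2
from workcell import bot
def save(name, fn):
    p=bot.camera(name); cv2.imwrite('pics/'+fn, p['img'][:,:,::-1]); return p
def ray(p,u,v):
    K=np.array(p['intrinsics']);R=np.array(p['rotation']);e=np.array(p['eye'])
    d=R@np.linalg.inv(K)@np.array([u,v,1.]); return e,d
def atz(p,u,v,z):
    e,d=ray(p,u,v); return e+d*(z-e[2])/d[2]
def proj(p,X):
    K=np.array(p['intrinsics']);R=np.array(p['rotation']);e=np.array(p['eye'])
    c=K@(R.T@(np.array(X)-e)); return c[:2]/c[2]
E
python3 - <<'E'
from h import *
for n in ['scene','side','wrist']:
    p=save(n,n+'0.png'); print(n,np.round(p['eye'],3),np.round(p['rotation'],3).tolist(),p['intrinsics'])
o=bot.get_obs(); print(o)
E
```

```text
scene [1.135 0.129 1.006] [0.61, 0.741, -0.221, -0.174] [[502.16273248   0.         310.24549822]
 [  0.         502.16273248 241.47339777]
 [  0.           0.           1.        ]]
side [ 0.012 -0.541  0.66 ] [0.827, -0.344, 0.178, -0.408] [[486.60002079   0.         321.94583584]
 [  0.         486.60002079 239.89255041]
 [  0.           0.           1.        ]]
wrist [0.499 0.077 0.375] [0.988, 0.0, -0.001, 0.152] [[356.45672434   0.         317.2270604 ]
 [  0.         356.45672434 239.90151608]
 [  0.           0.           1.        ]]
{'clock': 0.15, 'joint_pos': array([-3.21782600e-06,  2.41246908e-01,  4.05766246e-03,  1.33519289e+00,
       -1.02158357e-06,  1.57082449e+00]), 'joint_vel': array([-0.00059848, -0.00109389,  0.0029789 , -0.00232217,  0.0009198 ,
        0.00048523]), 'tau': array([-1.62746033e-03, -3.72633219e+01,  2.52638429e+01,  1.23480460e-02,
       -1.30651040e-05,  1.49362950e-05]), 'eef_pos': array([ 4.99565419e-01, -1.89815512e-06,  2.49623099e-01]), 'tool_rot': array([ 7.07117653e-01,  7.07095464e-01, -5.61036078e-04, -5.60299724e-04]), 'ft_force': array([-0.26275479,  0.06531126, -0.14523836]), 'ft_torque': array([ 0.01320221, -0.052559  , -0.0093501 ]), 'grip_width': 0.08526964485512549}
```

```bash
sed -i "s/R=np.array(p\['rotation'\])/R=Rot.from_quat(p['rotation']).as_matrix()/; s/^import numpy.*/&\nfrom scipy.spatial.transform import Rotation as Rot/" h.py
python3 - <<'E'
from h import *
p=bot.camera('scene'); print(atz(p,320,240,0)); p=bot.camera('side'); print(atz(p,320,240,0))
E
```

```text
[0.49798398 0.0135542  0.        ]
[0.63683267 0.06555603 0.        ]
```

View pics/scene0.png

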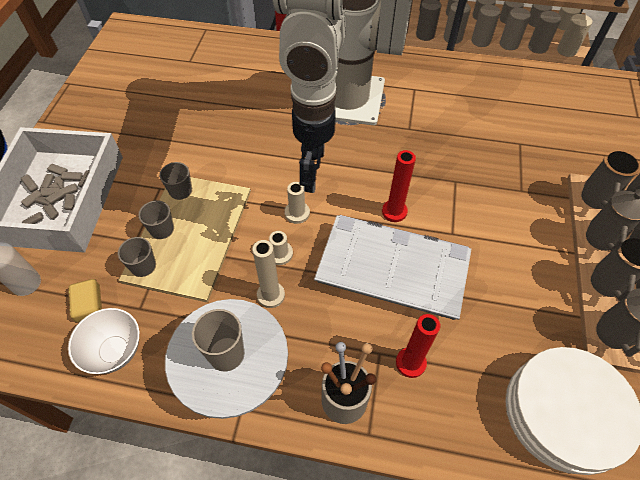

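View pics/side0.png

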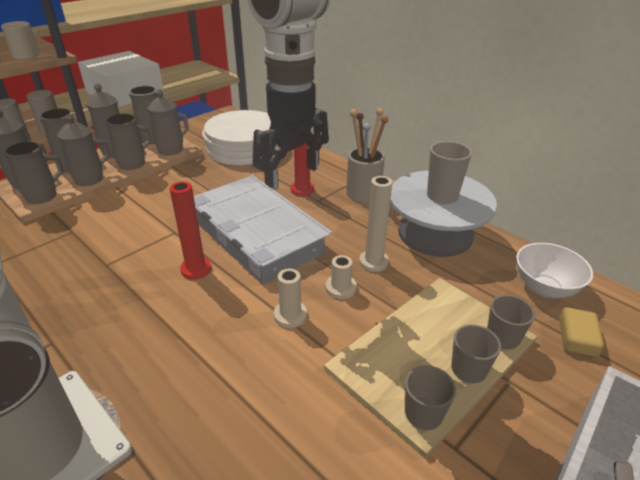

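View pics/wrist0.png

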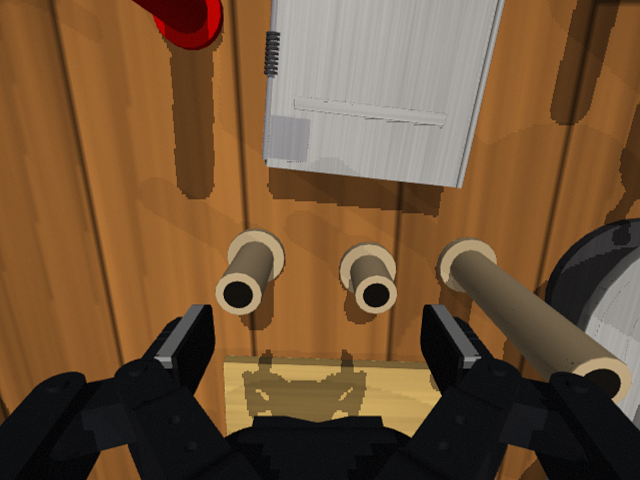

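```bash
cat > loc.py <<'E'
from h import *
for n in ['scene','side','wrist']:
    p=bot.camera(n)
    for t in ['prop_tall','prop_mid','prop_low','lid','bin','board','beater','cup0']:
        for r in bot.trace(t,p)[:4]:
            m=r['region'].astype(np.uint8); 
            if r['confidence']<0.3: continue
            c,_=cv2.findContours(m,cv2.RETR_EXTERNAL,cv2.CHAIN_APPROX_NONE)
            c=max(c,key=cv2.contourArea); q=cv2.boxPoints(cv2.minAreaRect(c))
            ap=cv2.approxPolyDP(cv2.convexHull(c),6,True)[:,0]
            print(n,t,round(r['confidence'],2),np.round(r['rect']).tolist(),ap.tolist() if t in('lid','bin','board') else '')
E
python3 loc.py
python3 - <<'E'
import cv2
a=cv2.imread('pics/scene0.png'); cv2.imwrite('pics/s_crop.png',cv2.resize(a[130:350,220:490],None,fx=2.9,fy=2.7,interpolation=cv2.INTER_CUBIC))
E
```

```text
scene prop_tall 0.88 [419.0, 347.0, 46.0, 65.0] 
scene prop_tall 0.87 [270.0, 274.0, 31.0, 67.0] 
scene prop_tall 0.6 [400.0, 187.0, 39.0, 70.0] 
scene prop_mid 0.8 [297.0, 205.0, 26.0, 44.0] 
scene prop_low 0.97 [282.0, 249.0, 26.0, 31.0] 
scene lid 0.63 [394.0, 267.0, 153.0, 101.0] [[335, 217], [469, 248], [459, 317], [316, 280]]
scene bin 0.59 [392.0, 268.0, 157.0, 110.0] [[337, 216], [468, 247], [459, 317], [316, 281]]
scene board 0.82 [189.0, 240.0, 135.0, 126.0] [[250, 189], [207, 301], [120, 280], [164, 190], [192, 178]]
scene beater 0.72 [175.0, 179.0, 30.0, 41.0] 
scene cup0 0.86 [175.0, 181.0, 33.0, 38.0] 
scene cup0 0.8 [138.0, 258.0, 38.0, 41.0] 
scene cup0 0.75 [155.0, 220.0, 38.0, 38.0] 
side prop_tall 0.91 [301.0, 168.0, 20.0, 52.0] 
side prop_tall 0.84 [374.0, 226.0, 34.0, 102.0] 
side prop_tall 0.83 [187.0, 230.0, 41.0, 102.0] 
side prop_mid 0.95 [292.0, 298.0, 33.0, 58.0] 
side prop_mid 0.51 [475.0, 353.0, 52.0, 55.0] 
side prop_low 0.92 [341.0, 279.0, 30.0, 45.0] 
side lid 0.71 [261.0, 221.0, 139.0, 96.0] [[194, 196], [251, 175], [331, 232], [262, 265]]
side bin 0.
[... 218 characters left out ...]
5.0, 226.0, 37.0, 98.0] [[382, 175], [391, 179], [387, 264], [371, 271], [358, 258], [371, 180]]
side cup0 0.9 [510.0, 322.0, 50.0, 48.0] 
side cup0 0.78 [474.0, 352.0, 52.0, 55.0] 
side cup0 0.73 [430.0, 400.0, 49.0, 60.0] 
wrist prop_tall 0.88 [178.0, 25.0, 89.0, 50.0] 
wrist prop_tall 0.7 [532.0, 320.0, 191.0, 160.0] 
wrist prop_mid 0.82 [250.0, 271.0, 69.0, 86.0] 
wrist prop_low 0.77 [368.0, 277.0, 60.0, 72.0] 
wrist lid 0.81 [386.0, 94.0, 242.0, 189.0] [[503, 0], [459, 186], [266, 164], [277, 0]]
wrist bin 0.61 [383.0, 94.0, 239.0, 188.0] [[503, 0], [459, 186], [264, 162], [271, 0]]
wrist board 0.86 [332.0, 395.0, 217.0, 83.0] [[223, 360], [424, 362], [440, 396], [411, 435], [227, 434]]
```

View pics/s_crop.png

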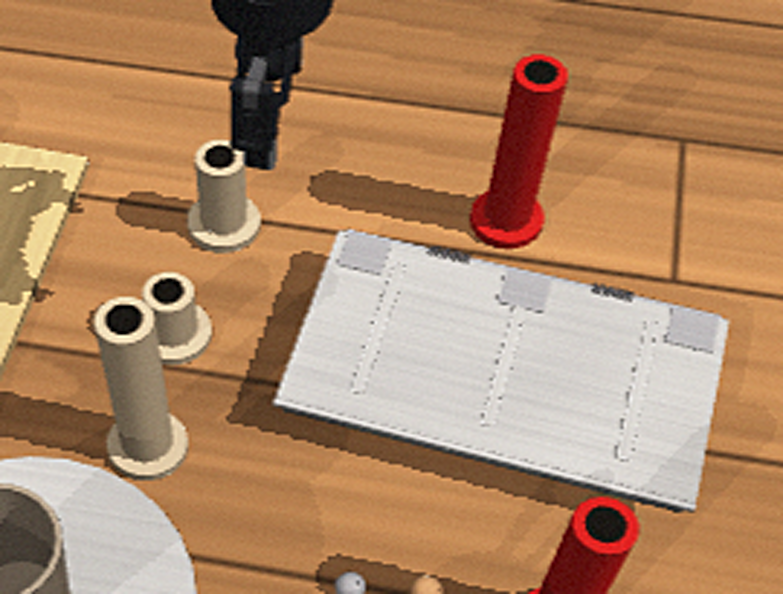

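```bash
cat > loc2.py <<'E'
from h import *
from scipy.optimize import least_squares
S=bot.camera('scene');D=bot.camera('side');W=bot.camera('wrist')
# lid corners (top): scene/side/wrist
def T(x,y,th,P):
    P=np.array(P);c,s=np.cos(th),np.sin(th);return np.stack([x+c*P[:,0]-s*P[:,1],y+s*P[:,0]+c*P[:,1],P[:,2]],1)
z=.049
C=dict(hm=(.0775,-.156,z),hp=(.0775,.156,z),fm=(-.1005,-.156,z),fp=(-.1005,.156,z))
ob=[(S,'hp',336,216.5),(S,'hm',469,247.5),(S,'fm',459.5,317),(S,'fp',316,280),
 (D,'hm',194,196),(D,'fm',252,175),(D,'fp',331,232),(D,'hp',262,265),(W,'fp',459,186),(W,'hp',266,164)]
f=lambda v: np.concatenate([proj(p,T(*v,[C[k]])[0])-[u,w] for p,k,u,w in ob])
r=least_squares(f,[.6,.15,3.0],loss='soft_l1'); print('bin',np.round(r.x,4)); print(np.round(r.fun.reshape(-1,2),1).tolist())
B=dict(a=(.16,.105,.015),b=(-.16,.105,.015),c=(-.16,-.105,.015),d=(.16,-.105,.015))
bo=[[250,189],[207,301-4],[120,280-4],[192-20,178]]
for k,(u,v) in dict(TL=(192,178),TR=(250,186),BR=(207,297),BL=(121,277)).items(): print('board S',k,np.round(atz(S,u,v,.015),3))
for (u,v) in [(441,278),(536,338),(424,440),(327,363)]: print('board D',np.round(atz(D,u,v,.015),3))
def tri(o,zz=None):
    A=[];b=[]
    for p,u,v in o:
        e,d=ray(p,u,v);d/=np.linalg.norm(d);M=np.eye(3)-np.outer(d,d);A.append(M);b.append(M@e)
    return np.linalg.lstsq(np.vstack(A),np.concatenate(b),rcond=None)[0]
for p,n in((S,'scene'),(D,'side'),(W,'wrist')):
    for k in('prop_tall','prop_mid','prop_low','cup0'):
        for q in bot.trace(k,p)[:4]: 
            if q['confidence']>.5:
                a,b,w,h=q['rect'];u,v=a,b+h/2; print(n,k,np.round(q['rect']),'base-bottom@0',np.round(atz(p,u,v,0),3)[:2])
print('talltop',tri([(S,262.5,248),(D,381,182)]), 'top from each', atz(S,262.5,248,.2),atz(D,381,182,.2),atz(W,605,381,.2))
E
python3 loc2.py
python3 - <<'E'
import cv2
a=cv2.imread('pics/side0.png'); cv2.imwrite('pics/d_crop.png',cv2.resize(a[150:300,180:400],None,fx=3.6,fy=3.6,interpolation=cv2.INTER_CUBIC))
a=cv2.imread('pics/scene0.png'); cv2.imwrite('pics/s_crop2.png',cv2.resize(a[150:330,100:320],None,fx=3.3,fy=3.3,interpolation=cv2.INTER_CUBIC))
E
```

```text
bin [0.5469 0.1916 3.0347]
[[0.8, -1.5], [2.3, 0.7], [-0.0, 1.7], [-1.8, -0.8], [-7.2, 1.2], [-0.6, -1.1], [0.4, -0.9], [-0.4, -0.4], [0.7, 0.1], [-0.3, 1.0]]
board S TL [ 0.384 -0.341  0.015]
board S TR [ 0.382 -0.188  0.015]
board S BR [ 0.7   -0.2    0.015]
board S BL [ 0.69  -0.406  0.015]
board D [ 0.706 -0.206  0.015]
board D [ 0.69  -0.412  0.015]
board D [ 0.392 -0.384  0.015]
board D [ 0.392 -0.192  0.015]
scene prop_tall [397. 187.  38.  70.] base-bottom@0 [0.412 0.188]
scene prop_tall [270. 274.  31.  68.] base-bottom@0 [ 0.694 -0.06 ]
scene prop_tall [420. 347.  48.  64.] base-bottom@0 [0.788 0.274]
scene prop_mid [298. 206.  28.  41.] base-bottom@0 [ 0.469 -0.047]
scene prop_low [284. 250.  25.  33.] base-bottom@0 [ 0.584 -0.055]
scene cup0 [139. 258.  35.  38.] base-bottom@0 [ 0.674 -0.374]
scene cup0 [175. 180.  32.  39.] base-bottom@0 [ 0.449 -0.367]
scene cup0 [156. 220.  35.  39.] base-bottom@0 [ 0.572 -0.37 ]
side prop_tall [302. 167.  21.  50.] base-bottom@0 [0.748 0.24 ]
side prop_tall [376. 225.  35.  98.] base-bottom@0 [ 0.637 -0.097]
side prop_tall [187. 230. 
[... 228 characters left out ...]
 -0.094]
side cup0 [431. 398.  51.  65.] base-bottom@0 [ 0.421 -0.379]
side cup0 [474. 353.  50.  61.] base-bottom@0 [ 0.541 -0.381]
side cup0 [511. 324.  50.  50.] base-bottom@0 [ 0.65 -0.39]
wrist prop_tall [178.  25.  88.  49.] base-bottom@0 [0.367 0.147]
wrist prop_tall [382.  94. 241. 186.] base-bottom@0 [0.567 0.017]
wrist prop_tall [532. 317. 196. 162.] base-bottom@0 [ 0.776 -0.254]
wrist prop_mid [251. 272.  69.  84.] base-bottom@0 [ 0.422 -0.133]
wrist prop_low [367. 276.  59.  70.] base-bottom@0 [ 0.558 -0.129]
talltop [ 0.66093672 -0.06806777  0.19624343] top from each [ 0.66289877 -0.06682894  0.2       ] [ 0.65582991 -0.07227294  0.2       ] [ 0.66934512 -0.06557721  0.2       ]
```

View pics/d_crop.png

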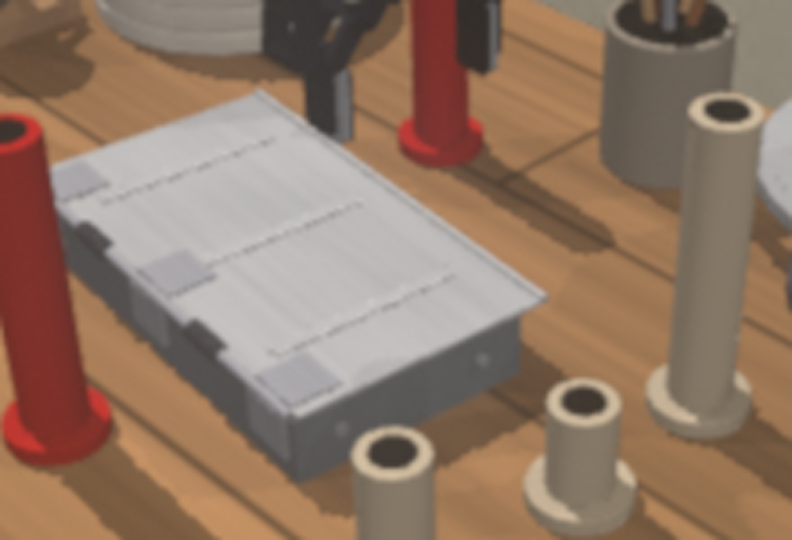

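View pics/s_crop2.png

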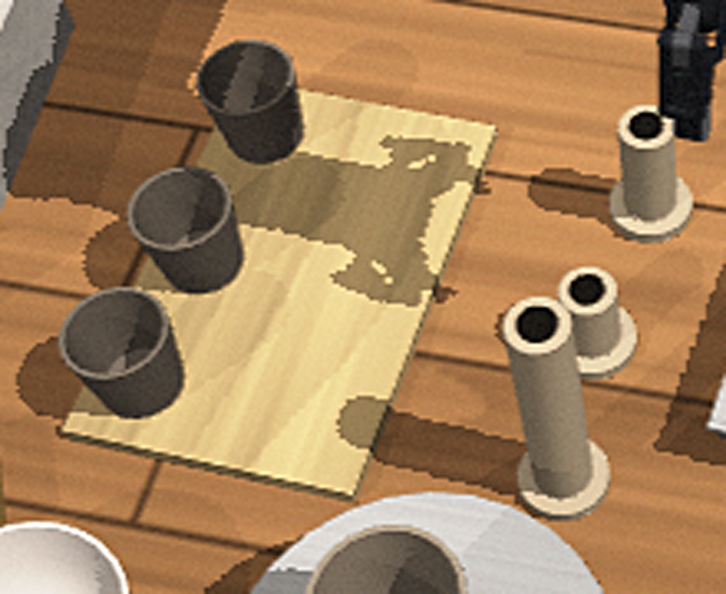

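Run:
```python
from h import *
S=bot.camera('scene');D=bot.camera('side');W=bot.camera('wrist')
print('top',*[np.round(atz(*a,.2),4)[:2] for a in ((S,263.6,248.5),(D,382,180.8),(W,605,381))])
print('foot',*[np.round(atz(*a,.01),4)[:2] for a in ((S,270.7,295),(D,373.9,261),(W,468,264))])
print('mid top',*[np.round(atz(*a,.1),4)[:2] for a in ((S,295.8,188.3),(W,238,294))])
print('low top',*[np.round(atz(*a,.07),4)[:2] for a in ((S,277.8,237.5),(D,342,261.5),(W,376,296))])
```

```text
top [ 0.6636 -0.0645] [ 0.6606 -0.0708] [ 0.6693 -0.0656]
foot [ 0.6667 -0.0652] [ 0.6561 -0.0741] [ 0.6652 -0.066 ]
mid top [ 0.4331 -0.0559] [ 0.4322 -0.0582]
low top [ 0.5536 -0.0718] [ 0.5522 -0.0755] [ 0.5552 -0.075 ]
```

```bash
python3 -m handwheel '[{"az":-1},{"az":-1}]' 1
python3 - <<'E'
from h import *
print(bot.get_obs()['joint_pos'])
E
```

```text
[-3.58497938e-06  2.40585882e-01  5.02258659e-03  1.33516393e+00
  5.07617536e-06  1.57081923e+00]invalid input
```

```bash
python3 -m handwheel '[{"dx":0,"dy":0,"dz":0,"ax":0,"ay":0,"az":-1},{"dx":0,"dy":0,"dz":0,"ax":0,"ay":0,"az":-1}]'
python3 - <<'E'
from h import *
print(bot.get_obs()['joint_pos'])
E
```

```text
clock: 2.7
eef_pos: [0.5, 0.0, 0.2503]
tool_rot: [0.591, 0.807, -0.0, -0.0]
ft_force: [0.2, -0.4, 1.1]
grip_width: 0.0854
[ 6.77199423e-06  2.40580781e-01  5.03257106e-03  1.33526157e+00
 -1.13149957e-05  1.26469026e+00]
```

```bash
python3 -m handwheel '[{"dx":0,"dy":0,"dz":0,"ax":0,"ay":0,"az":-0.97},{"dx":0,"dy":0,"dz":0,"ax":0,"ay":0,"az":-0.97},{"dx":0,"dy":0,"dz":0,"ax":0,"ay":0,"az":-0.97},{"dx":0,"dy":0,"dz":0,"ax":0,"ay":0,"az":-0.97},{"dx":0,"dy":0,"dz":0,"ax":0,"ay":0,"az":-0.97},{"dx":0,"dy":0,"dz":0,"ax":0,"ay":0,"az":-0.97},{"dx":0,"dy":0,"dz":0,"ax":0,"ay":0,"az":-0.97},{"dx":0,"dy":0,"dz":0,"ax":0,"ay":0,"az":-0.97}]' 
python3 -m handwheel '[{"dx":-0.8,"dy":-0.25,"dz":0,"ax":0,"ay":0,"az":0},{"dx":-0.8,"dy":-0.25,"dz":0,"ax":0,"ay":0,"az":0},{"dx":-0.8,"dy":-0.25,"dz":0,"ax":0,"ay":0,"az":0},{"dx":-0.8,"dy":-0.25,"dz":0,"ax":0,"ay":0,"az":0},{"dx":-0.8,"dy":-0.25,"dz":0,"ax":0,"ay":0,"az":0},{"dx":-0.8,"dy":-0.25,"dz":0,"ax":0,"ay":0,"az":0},{"dx":-0.8,"dy":-0.25,"dz":0,"ax":0,"ay":0,"az":0},{"dx":-0.8,"dy":-0.25,"dz":0,"ax":0,"ay":0,"az":0},{"dx":-0.4,"dy":0,"dz":0,"ax":0,"ay":0,"az":0},{"dx":0,"dy":0,"dz":0,"ax":0,"ay":0,"az":0}]'
python3 - <<'E'
from h import *
save('wrist','w1.png')
o=bot.get_obs();print(o['joint_pos'],o['eef_pos'],Rot.from_quat(o['tool_rot']).as_matrix().round(4))
E
```

```text
clock: 3.5
eef_pos: [0.5, 0.0, 0.2503]
tool_rot: [0.05, 0.999, 0.0, -0.0]
ft_force: [0.4, 0.1, -0.2]
grip_width: 0.0852
clock: 4.5
eef_pos: [0.6646, -0.0682, 0.2492]
tool_rot: [0.054, 0.999, 0.0, -0.0]
ft_force: [-1.2, 0.5, 1.1]
grip_width: 0.0855
[-1.02056807e-01  5.95002584e-01  5.39126124e-01  1.51605895e+00
  7.66899416e-05  4.94918885e-03] [ 0.66382636 -0.06796226  0.24945404] [[-9.943e-01  1.068e-01 -1.100e-03]
 [ 1.068e-01  9.943e-01  2.000e-04]
 [ 1.100e-03  1.000e-04 -1.000e+00]]
```

View pics/w1.png

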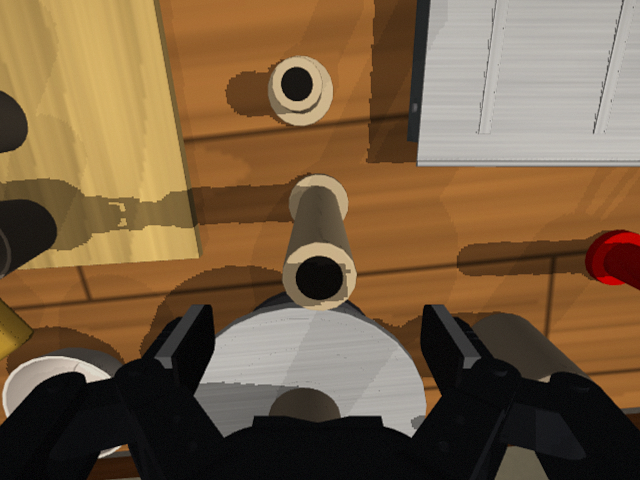

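Run:
```python
from h import *
p=bot.camera('wrist')
print(np.round(atz(p,319.5,279,.2),4), np.round(atz(p,319,203,.012),4))
# lid front corner (top) at (417,165): and predicted
b=np.array([.5469,.1916]);c,s=np.cos(3.0347),np.sin(3.0347)
print(atz(p,417,165,.049).round(4), b+np.array([[c,-s],[s,c]])@[-.1005,.156])
```

```text
[ 0.6635 -0.0667  0.2   ] [ 0.6608 -0.0657  0.012 ]
[0.6282 0.0261 0.049 ] [0.63018287 0.02576812]
```

```bash
python3 -m handwheel '[{"dx":0,"dy":0.05,"dz":0.75,"ax":0,"ay":0,"az":0},{"dx":0,"dy":0,"dz":0.75,"ax":0,"ay":0,"az":0},{"dx":0,"dy":0,"dz":0.75,"ax":0,"ay":0,"az":0},{"dx":0,"dy":0,"dz":0.75,"ax":0,"ay":0,"az":0},{"dx":0,"dy":0,"dz":0,"ax":0,"ay":0,"az":0}]'
python3 -m handwheel '[{"dx":0,"dy":0,"dz":0,"ax":0,"ay":0,"az":0},{"dx":0,"dy":0,"dz":0,"ax":0,"ay":0,"az":0},{"dx":0,"dy":0,"dz":0,"ax":0,"ay":0,"az":0},{"dx":0,"dy":0,"dz":0,"ax":0,"ay":0,"az":0},{"dx":0,"dy":0,"dz":0,"ax":0,"ay":0,"az":0},{"dx":0,"dy":0,"dz":0,"ax":0,"ay":0,"az":0},{"dx":0,"dy":0,"dz":0,"ax":0,"ay":0,"az":0},{"dx":0,"dy":0,"dz":0,"ax":0,"ay":0,"az":0}]' -1
```

```text
clock: 5.1
eef_pos: [0.6612, -0.066, 0.1724]
tool_rot: [0.053, 0.999, 0.0, -0.003]
ft_force: [-0.1, -0.9, -1.0]
grip_width: 0.0853
clock: 5.9
eef_pos: [0.6646, -0.0669, 0.1772]
tool_rot: [0.053, 0.999, -0.0, 0.002]
ft_force: [-1.1, -0.5, 4.9]
grip_width: 0.0381
```

```bash
python3 -m handwheel '[{"dx":0,"dy":0,"dz":-0.3,"ax":0,"ay":0,"az":0},{"dx":0,"dy":0,"dz":-0.3,"ax":0,"ay":0,"az":0},{"dx":0,"dy":0.5,"dz":0,"ax":0,"ay":0,"az":0},{"dx":0,"dy":0.8,"dz":0,"ax":0,"ay":0,"az":0},{"dx":0,"dy":0.8,"dz":0,"ax":0,"ay":0,"az":0},{"dx":0,"dy":0.8,"dz":0,"ax":0,"ay":0,"az":0},{"dx":0,"dy":0.8,"dz":0,"ax":0,"ay":0,"az":0},{"dx":0,"dy":0.8,"dz":0,"ax":0,"ay":0,"az":0},{"dx":0,"dy":0.5,"dz":0,"ax":0,"ay":0,"az":0},{"dx":0,"dy":0.3,"dz":0,"ax":0,"ay":0,"az":0},{"dx":0,"dy":0,"dz":0,"ax":0,"ay":0,"az":0},{"dx":0,"dy":0,"dz":0,"ax":0,"ay":0,"az":0}]'
cat >> h.py <<'E'
b=np.array([.5469,.1916]);TH=3.0347
def tobin(X):
    c,s=np.cos(TH),np.sin(TH); d=np.array(X[:2])-b; return np.round(np.array([[c,s],[-s,c]])@d,4)
E
python3 - <<'E'
from h import *
o=bot.get_obs();print(o['eef_pos'],tobin(o['eef_pos']),o['ft_force'])
S=save('scene','s2.png');D=save('side','d2.png');W=save('wrist','w2.png')
E
```

```text
clock: 7.1
eef_pos: [0.6779, 0.0645, 0.1902]
tool_rot: [0.054, 0.999, -0.0, -0.0]
ft_force: [-0.7, -0.7, -7.3]
grip_width: 0.0387
[0.67792468 0.06451044 0.19024869] [-0.1438  0.1124] [-0.68454612 -0.74449825 -7.31060772]
```

Run:
```python
import cv2,numpy as np
a=cv2.imread('pics/s2.png')[130:350,200:500];d=cv2.imread('pics/d2.png')[110:330,180:480]
cv2.imwrite('pics/c2.png',np.hstack([cv2.resize(a,(400,293)),cv2.resize(d,(400,293))]))
```

```text
(no output)
```

View pics/c2.png

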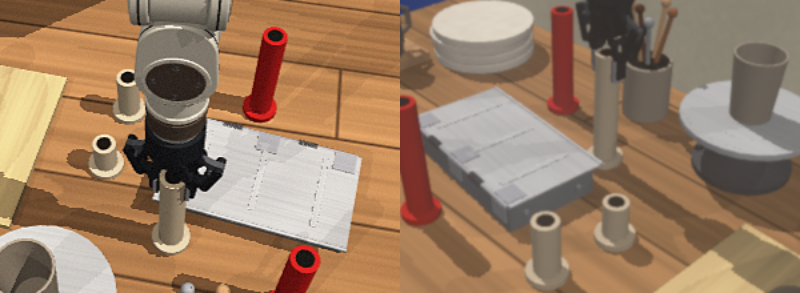

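View pics/w2.png

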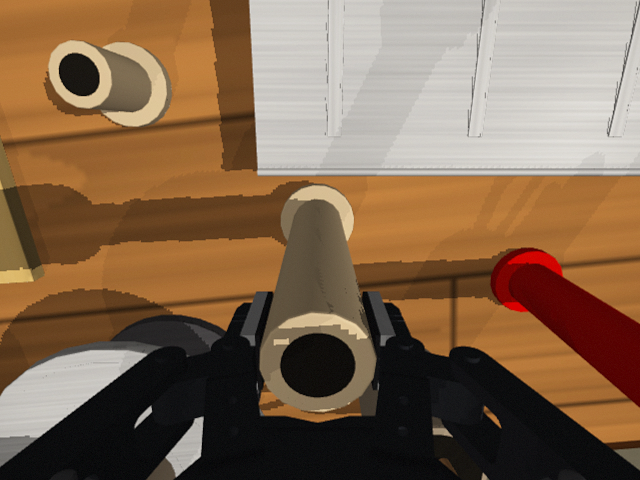

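```bash
python3 -m handwheel '[{"dx":0.4,"dy":0,"dz":0,"ax":0,"ay":0,"az":0},{"dx":0.4,"dy":0,"dz":0,"ax":0,"ay":0,"az":0},{"dx":0,"dy":0,"dz":0,"ax":0,"ay":0,"az":0},{"dx":0,"dy":0,"dz":-0.25,"ax":0,"ay":0,"az":0},{"dx":0.05,"dy":0,"dz":-0.25,"ax":0,"ay":0,"az":0},{"dx":0.05,"dy":0,"dz":-0.26,"ax":0,"ay":0,"az":0},{"dx":0.05,"dy":0,"dz":-0.44,"ax":0,"ay":0,"az":0},{"dx":0.05,"dy":0,"dz":-0.44,"ax":0,"ay":0,"az":0},{"dx":0.06,"dy":0,"dz":-0.44,"ax":0,"ay":0,"az":0},{"dx":0.07,"dy":0,"dz":-0.42,"ax":0,"ay":0,"az":0},{"dx":0,"dy":0,"dz":0,"ax":0,"ay":0,"az":0}]'
python3 - <<'E'
from h import *
import cv2
o=bot.get_obs();print(o['eef_pos'],tobin(o['eef_pos']),o['ft_force'])
S=save('scene','s3.png')['img'];D=save('side','d3.png')['img']
a=S[130:350,200:500];d=D[110:330,180:480]
cv2.imwrite('pics/c3.png',np.hstack([cv2.resize(a,(400,293)),cv2.resize(d,(400,293))])[:,:,::-1])
E
```

```text
clock: 8.35
eef_pos: [0.6501, 0.0684, 0.2555]
tool_rot: [0.053, 0.999, 0.0, 0.001]
ft_force: [1.5, -0.6, -8.6]
grip_width: 0.0387
[0.65007591 0.0683583  0.25545895] [-0.1157  0.1115] [ 1.5354013  -0.61336573 -8.57717607]
```

View pics/c3.png

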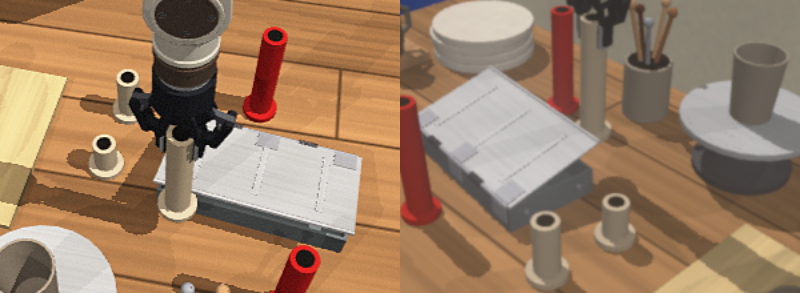

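```bash
python3 -m handwheel '[{"dx":0.13,"dy":0,"dz":-0.41,"ax":0,"ay":0,"az":0},{"dx":0.15,"dy":0,"dz":-0.41,"ax":0,"ay":0,"az":0},{"dx":0.18,"dy":0,"dz":-0.4,"ax":0,"ay":0,"az":0},{"dx":0.21,"dy":0,"dz":-0.4,"ax":0,"ay":0,"az":0},{"dx":0.24,"dy":0,"dz":-0.36,"ax":0,"ay":0,"az":0},{"dx":0.26,"dy":0,"dz":-0.35,"ax":0,"ay":0,"az":0},{"dx":0.28,"dy":0,"dz":-0.34,"ax":0,"ay":0,"az":0},{"dx":0.29,"dy":0,"dz":-0.34,"ax":0,"ay":0,"az":0},{"dx":0,"dy":0,"dz":0,"ax":0,"ay":0,"az":0}]'
python3 - <<'E'
from h import *
import cv2
o=bot.get_obs();print(o['eef_pos'],tobin(o['eef_pos']),o['ft_force'])
S=save('scene','s3.png')['img'];D=save('side','d3.png')['img']
a=S[80:350,200:500];d=D[60:330,180:480]
cv2.imwrite('pics/c4.png',np.hstack([cv2.resize(a,(400,360)),cv2.resize(d,(400,360))])[:,:,::-1])
E
```

```text
clock: 9.35
eef_pos: [0.6057, 0.0731, 0.3302]
tool_rot: [0.053, 0.999, 0.0, 0.001]
ft_force: [1.1, -0.3, -8.1]
grip_width: 0.0387
[0.6057136  0.07305413 0.3301744 ] [-0.0711  0.1116] [ 1.13806397 -0.2973325  -8.09319629]
```

View pics/c4.png

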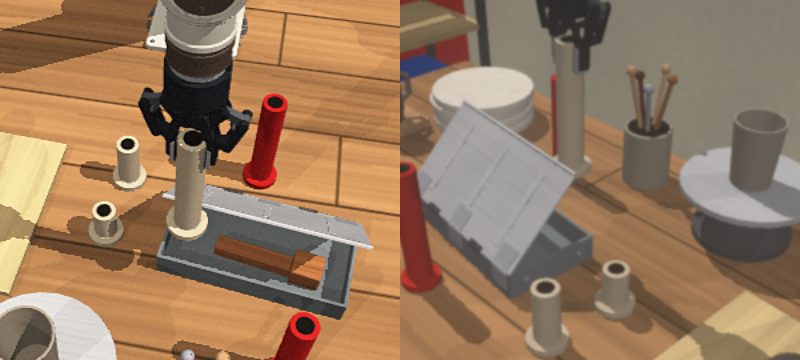

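```bash
python3 -m handwheel '[{"dx":0.3,"dy":0,"dz":-0.27,"ax":0,"ay":0,"az":0},{"dx":0.36,"dy":0,"dz":-0.27,"ax":0,"ay":0,"az":0},{"dx":0.36,"dy":0,"dz":-0.27,"ax":0,"ay":0,"az":0},{"dx":0.38,"dy":0,"dz":-0.2,"ax":0,"ay":0,"az":0},{"dx":0.4,"dy":0,"dz":-0.1,"ax":0,"ay":0,"az":0},{"dx":0.4,"dy":0,"dz":0,"ax":0,"ay":0,"az":0},{"dx":0.4,"dy":0,"dz":0,"ax":0,"ay":0,"az":0},{"dx":0.4,"dy":0,"dz":0,"ax":0,"ay":0,"az":0},{"dx":0.4,"dy":0,"dz":0,"ax":0,"ay":0,"az":0},{"dx":0.3,"dy":0,"dz":0,"ax":0,"ay":0,"az":0},{"dx":0.3,"dy":0,"dz":0,"ax":0,"ay":0,"az":0},{"dx":0,"dy":0,"dz":0,"ax":0,"ay":0,"az":0}]'
python3 - <<'E'
from h import *
import cv2
o=bot.get_obs();print(o['eef_pos'],tobin(o['eef_pos']),o['ft_force'])
S=save('scene','s5.png')['img'];D=save('side','d5.png')['img']
a=S[80:350,200:500];d=D[60:330,180:480]
cv2.imwrite('pics/c5.png',np.hstack([cv2.resize(a,(400,360)),cv2.resize(d,(400,360))])[:,:,::-1])
E
```

```text
clock: 10.65
eef_pos: [0.506, 0.0836, 0.3561]
tool_rot: [0.053, 0.999, 0.0, -0.0]
ft_force: [0.0, -0.1, -8.2]
grip_width: 0.0389
[0.5060128  0.08359167 0.35610047] [0.0291 0.1118] [ 0.03362531 -0.13540281 -8.20393225]
```

View pics/c5.png

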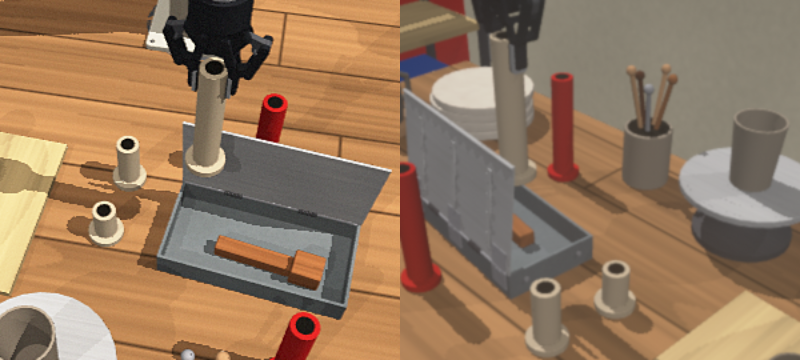

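Run:
```python
import cv2
a=cv2.imread('pics/s5.png')
cv2.imwrite('pics/b5.png',cv2.resize(a[200:330,310:480],None,fx=4.5,fy=4.5,interpolation=cv2.INTER_CUBIC))
```

```text
(no output)
```

View pics/b5.png

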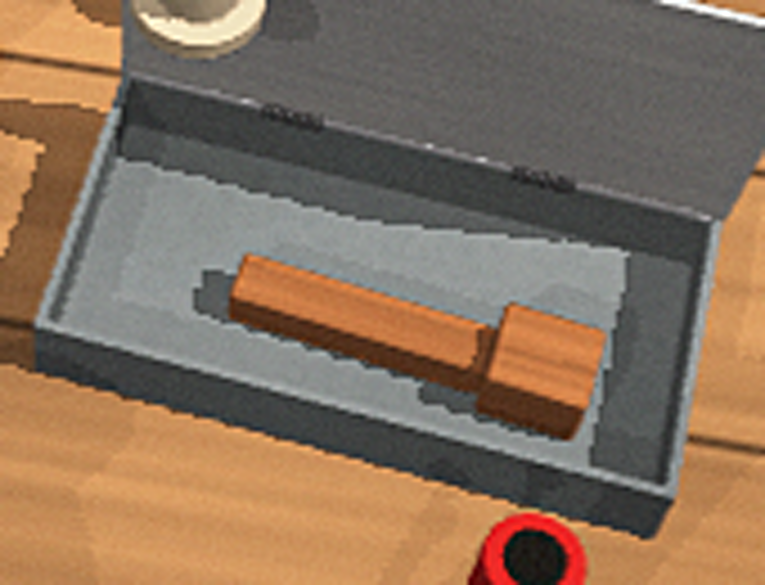

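Run:
```python
from h import *
p=bot.camera('scene')
q=lambda u,v,z: atz(p,310+u/4.5,200+v/4.5,z)
for n,u,v,z in [('rimFL',40,326,.046),('rimFR',672,495,.046),('rimBR',718,220,.046),('buttB',247,256,.031),('buttF',232,298,.031),('hShB',490,325,.031),('hShF',472,364,.031),('h1',513,303,.043),('h2',607,327,.043),('h3',590,407,.043),('h4',483,376,.043)]:
    X=q(u,v,z);print(n,X.round(4)[:2],tobin(X))
```

```text
rimFL [0.6103 0.0322] [-0.08    0.1518]
rimFR [0.6422 0.3355] [-0.0794 -0.1533]
rimBR [0.4869 0.3519] [ 0.0767 -0.1529]
buttB [0.5429 0.125 ] [-0.0032  0.0666]
buttF [0.5684 0.1211] [-0.0289  0.0678]
hShB [0.5594 0.2476] [-0.0065 -0.057 ]
hShF [0.5828 0.2408] [-0.0304 -0.0528]
h1 [0.5521 0.2561] [ 0.0017 -0.0647]
h2 [0.5568 0.3018] [ 0.0019 -0.1106]
h3 [0.602  0.2963] [-0.0437 -0.11  ]
h4 [0.5951 0.2452] [-0.0422 -0.0584]
```

```bash
python3 -m handwheel '[{"dx":0,"dy":0,"dz":0.5,"ax":0,"ay":0,"az":0},{"dx":0,"dy":0,"dz":0.6,"ax":0,"ay":0,"az":0},{"dx":0,"dy":0,"dz":0.6,"ax":0,"ay":0,"az":0},{"dx":0,"dy":0,"dz":0.6,"ax":0,"ay":0,"az":0},{"dx":0,"dy":0,"dz":0.6,"ax":0,"ay":0,"az":0},{"dx":0,"dy":0,"dz":0.6,"ax":0,"ay":0,"az":0},{"dx":0,"dy":0,"dz":0.6,"ax":0,"ay":0,"az":0},{"dx":0,"dy":0,"dz":0.6,"ax":0,"ay":0,"az":0},{"dx":0,"dy":0,"dz":0.4,"ax":0,"ay":0,"az":0},{"dx":0,"dy":0,"dz":0.3,"ax":0,"ay":0,"az":0},{"dx":0,"dy":0,"dz":0,"ax":0,"ay":0,"az":0}]'
python3 - <<'E'
from h import *
import cv2
o=bot.get_obs();print(o['eef_pos'],tobin(o['eef_pos']),o['ft_force'])
S=save('scene','s6.png')['img'];D=save('side','d6.png')['img']
a=S[80:350,200:500];d=D[60:330,180:480]
cv2.imwrite('pics/c6.png',np.hstack([cv2.resize(a,(400,360)),cv2.resize(d,(400,360))])[:,:,::-1])
E
```

```text
clock: 11.9
eef_pos: [0.5067, 0.0833, 0.2196]
tool_rot: [0.053, 0.999, -0.0, -0.001]
ft_force: [-0.7, 0.2, -7.9]
grip_width: 0.0391
[0.50667267 0.08334036 0.21962793] [0.0284 0.1119] [-0.68256031  0.17110504 -7.90619822]
```

View pics/c6.png

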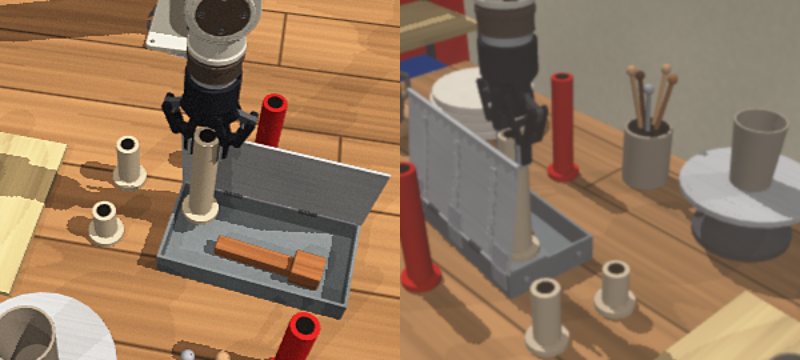

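```bash
python3 -m handwheel '[{"dx":0,"dy":0,"dz":0.3,"ax":0,"ay":0,"az":0},{"dx":0,"dy":0,"dz":0.3,"ax":0,"ay":0,"az":0},{"dx":0,"dy":0,"dz":0.3,"ax":0,"ay":0,"az":0},{"dx":0,"dy":0,"dz":0.3,"ax":0,"ay":0,"az":0},{"dx":0,"dy":0,"dz":0.2,"ax":0,"ay":0,"az":0},{"dx":0,"dy":0,"dz":0.1,"ax":0,"ay":0,"az":0},{"dx":0,"dy":0,"dz":0,"ax":0,"ay":0,"az":0},{"dx":0,"dy":0,"dz":0,"ax":0,"ay":0,"az":0}]'
python3 -m handwheel '[{"dx":0,"dy":0,"dz":0.04,"ax":0,"ay":0,"az":0},{"dx":0,"dy":0,"dz":0.04,"ax":0,"ay":0,"az":0},{"dx":0,"dy":0,"dz":0,"ax":0,"ay":0,"az":0},{"dx":0,"dy":0,"dz":0,"ax":0,"ay":0,"az":0}]'
```

```text
clock: 12.8
eef_pos: [0.5073, 0.0835, 0.1834]
tool_rot: [0.053, 0.999, 0.0, 0.0]
ft_force: [0.6, -1.3, -8.2]
grip_width: 0.039
clock: 13.2
eef_pos: [0.5076, 0.0835, 0.1821]
tool_rot: [0.053, 0.999, 0.0, 0.001]
ft_force: [-0.6, -1.4, -2.5]
grip_width: 0.0387
```

```bash
python3 -m handwheel '[{"dx":0,"dy":0,"dz":0.04,"ax":0,"ay":0,"az":0},{"dx":0,"dy":0,"dz":0,"ax":0,"ay":0,"az":0},{"dx":0,"dy":0,"dz":0,"ax":0,"ay":0,"az":0}]'
python3 -m handwheel '[{"dx":0,"dy":0,"dz":0,"ax":0,"ay":0,"az":0},{"dx":0,"dy":0,"dz":0,"ax":0,"ay":0,"az":0},{"dx":0,"dy":0,"dz":0,"ax":0,"ay":0,"az":0},{"dx":0,"dy":0,"dz":0,"ax":0,"ay":0,"az":0},{"dx":0,"dy":0,"dz":0,"ax":0,"ay":0,"az":0}]' 0.7
python3 - <<'E'
from h import *
import cv2
o=bot.get_obs();print(o['eef_pos'],tobin(o['eef_pos']),o['ft_force'])
S=save('scene','s7.png')['img'];D=save('side','d7.png')['img']
a=S[80:350,200:500];d=D[60:330,180:480]
cv2.imwrite('pics/c7.png',np.hstack([cv2.resize(a,(400,360)),cv2.resize(d,(400,360))])[:,:,::-1])
E
```

```text
clock: 13.5
eef_pos: [0.5079, 0.0835, 0.1821]
tool_rot: [0.053, 0.999, 0.0, 0.001]
ft_force: [-2.9, -0.8, 6.3]
grip_width: 0.0392
clock: 14.0
eef_pos: [0.5072, 0.0835, 0.1802]
tool_rot: [0.053, 0.999, 0.0, -0.0]
ft_force: [-0.8, 0.2, 0.2]
grip_width: 0.0725
[0.50722201 0.08348365 0.18020828] [0.0279 0.1117] [-0.84054081  0.21631652  0.22990004]
```

View pics/c7.png

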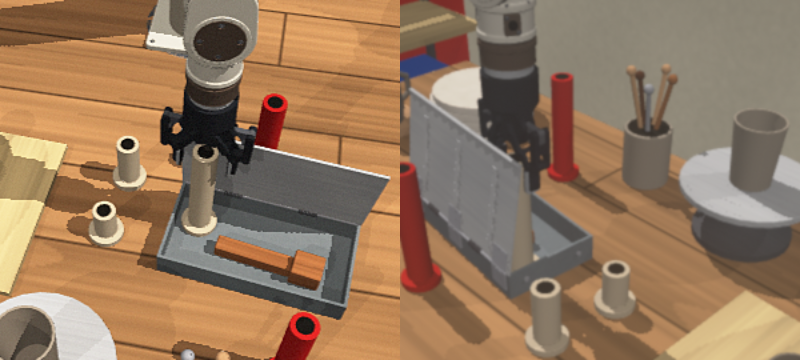

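```bash
python3 -m handwheel '[{"dx":0,"dy":0,"dz":-0.3,"ax":0,"ay":0,"az":0},{"dx":0,"dy":0,"dz":-0.5,"ax":0,"ay":0,"az":0},{"dx":0,"dy":0,"dz":-0.8,"ax":0,"ay":0,"az":0},{"dx":0,"dy":0,"dz":-0.8,"ax":0,"ay":0,"az":0},{"dx":0,"dy":0,"dz":-0.8,"ax":0,"ay":0,"az":0},{"dx":0,"dy":0,"dz":-0.8,"ax":0,"ay":0,"az":0},{"dx":0,"dy":0,"dz":-0.8,"ax":0,"ay":0,"az":0}]'
python3 -m handwheel '[{"dx":-0.2,"dy":0.7,"dz":0,"ax":0,"ay":0,"az":0},{"dx":-0.2,"dy":0.7,"dz":0,"ax":0,"ay":0,"az":0},{"dx":-0.3,"dy":0.7,"dz":0,"ax":0,"ay":0,"az":0},{"dx":-0.3,"dy":0.7,"dz":0,"ax":0,"ay":0,"az":0},{"dx":-0.3,"dy":0.7,"dz":0,"ax":0,"ay":0,"az":0},{"dx":-0.3,"dy":0.7,"dz":0,"ax":0,"ay":0,"az":0},{"dx":-0.26,"dy":0.7,"dz":0,"ax":0,"ay":0,"az":0},{"dx":0,"dy":0.7,"dz":0,"ax":0,"ay":0,"az":0},{"dx":0,"dy":0.47,"dz":0,"ax":0,"ay":0,"az":0},{"dx":0,"dy":0,"dz":0,"ax":0,"ay":0,"az":0}]'
python3 -m handwheel '[{"dx":0,"dy":0,"dz":0,"ax":0,"ay":0,"az":0.95},{"dx":0,"dy":0,"dz":0,"ax":0,"ay":0,"az":0.95},{"dx":0,"dy":0,"dz":0,"ax":0,"ay":0,"az":0.95},{"dx":0,"dy":0,"dz":0,"ax":0,"ay":0,"az":0.95},{"dx":0,"dy":0,"dz":0,"ax":0,"ay":0,"az":0.95},{"dx":0,"dy":0,"dz":0,"ax":0,"ay":0,"az":0.95},{"dx":0,"dy":0,"dz":0,"ax":0,"ay":0,"az":0.95},{"dx":0,"dy":0,"dz":0,"ax":0,"ay":0,"az":0.95},{"dx":0,"dy":0,"dz":0,"ax":0,"ay":0,"az":0.95},{"dx":0,"dy":0,"dz":0,"ax":0,"ay":0,"az":0.95},{"dx":0,"dy":0,"dz":0,"ax":0,"ay":0,"az":0.95},{"dx":0,"dy":0,"dz":0,"ax":0,"ay":0,"az":0}]'
python3 - <<'E'
from h import *
import cv2
o=bot.get_obs();print(o['joint_pos'],o['eef_pos'],tobin(o['eef_pos']),Rot.from_quat(o['tool_rot']).as_matrix().round(3))
S=save('scene','s8.png')['img'];D=save('side','d8.png')['img'];save('wrist','w8.png')
a=S[80:350,200:500];d=D[60:330,180:480]
cv2.imwrite('pics/c8.png',np.hstack([cv2.resize(a,(400,360)),cv2.resize(d,(400,360))])[:,:,::-1])
E
```

```text
clock: 14.8
eef_pos: [0.5072, 0.0834, 0.3018]
tool_rot: [0.053, 0.999, 0.0, 0.0]
ft_force: [0.8, -0.0, -1.1]
grip_width: 0.0726
clock: 15.8
eef_pos: [0.5691, 0.2315, 0.2992]
tool_rot: [0.052, 0.999, -0.0, -0.001]
ft_force: [-0.2, -0.1, -0.5]
grip_width: 0.0725
clock: 17.0
eef_pos: [0.5693, 0.2288, 0.3005]
tool_rot: [0.743, 0.669, -0.0, 0.0]
ft_force: [1.0, 1.0, 0.6]
grip_width: 0.0724
[ 3.82246603e-01  4.67182232e-01  4.60241633e-01  1.56396543e+00
 -2.84404524e-04  2.05690266e+00] [0.56932042 0.22879103 0.3005217 ] [-0.0183 -0.0394] [[ 0.104  0.995  0.   ]
 [ 0.995 -0.104 -0.   ]
 [-0.     0.    -1.   ]]
```

View pics/c8.png

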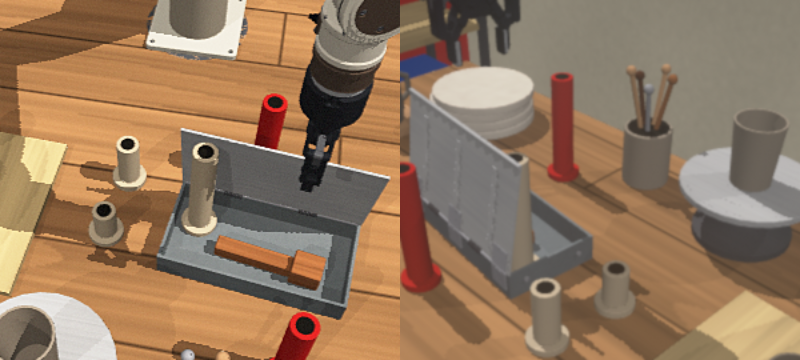

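View pics/w8.png

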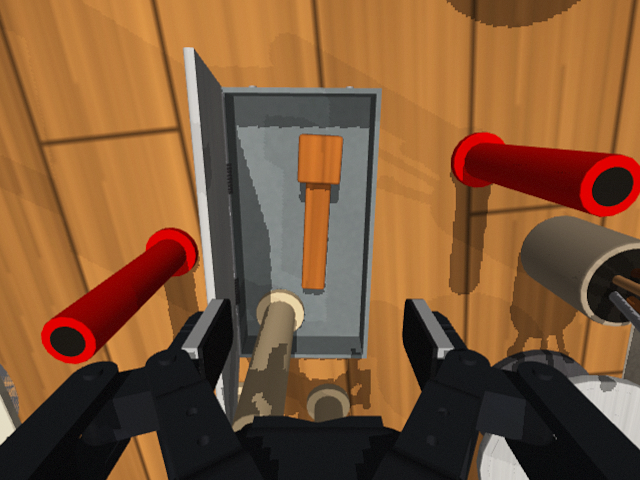

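Run:
```python
from h import *
p=bot.camera('wrist')
for n,u,v,z in [('butL',302,288,.031),('butR',324.5,290,.031),('shL',306.5,184,.031),('shR',330,186,.031),('h1',299.5,134,.043),('h2',342.5,136.5,.043),('h3',298,182,.043),('h4',340,184.5,.043),
  ('rim1',224,88,.046),('rim2',381,88,.046),('rim3',368,357,.046)]:
    X=atz(p,u,v,z);print(n,X.round(4)[:2],tobin(X))
```

```text
butL [0.5397 0.1228] [-0.0002  0.0691]
butR [0.5666 0.1174] [-0.0275  0.0716]
shL [0.559  0.2475] [-0.006  -0.0569]
shR [0.5846 0.2427] [-0.0321 -0.0548]
h1 [0.558  0.3011] [ 0.0006 -0.1101]
h2 [0.6019 0.2942] [-0.0437 -0.1079]
h3 [0.5507 0.2523] [ 0.0027 -0.0608]
h4 [0.5952 0.2451] [-0.0423 -0.0584]
rim1 [0.4892 0.3518] [ 0.0744 -0.1532]
rim2 [0.643  0.3362] [-0.0802 -0.154 ]
rim3 [0.6122 0.028 ] [-0.0824  0.1557]
```

```bash
python3 -m handwheel '[{"dx":0,"dy":0,"dz":0.6,"ax":0,"ay":0,"az":0.27},{"dx":0,"dy":0,"dz":1,"ax":0,"ay":0,"az":0},{"dx":0,"dy":0,"dz":1,"ax":0,"ay":0,"az":0},{"dx":0,"dy":0,"dz":1,"ax":0,"ay":0,"az":0},{"dx":0,"dy":0,"dz":1,"ax":0,"ay":0,"az":0},{"dx":0,"dy":0,"dz":1,"ax":0,"ay":0,"az":0},{"dx":0,"dy":0,"dz":1,"ax":0,"ay":0,"az":0},{"dx":0,"dy":0,"dz":1,"ax":0,"ay":0,"az":0},{"dx":0,"dy":0,"dz":0.6,"ax":0,"ay":0,"az":0},{"dx":0,"dy":0,"dz":0,"ax":0,"ay":0,"az":0}]' 0.2
python3 - <<'E'
from h import *
import cv2
o=bot.get_obs();print(o['joint_pos'],o['eef_pos'],tobin(o['eef_pos']),o['ft_force'])
S=save('scene','s9.png')['img'];D=save('side','d9.png')['img'];save('wrist','w9.png')
a=S[80:350,200:500];d=D[60:330,180:480]
cv2.imwrite('pics/c9.png',np.hstack([cv2.resize(a,(400,360)),cv2.resize(d,(400,360))])[:,:,::-1])
E
```

```text
clock: 18.2
eef_pos: [0.5676, 0.2285, 0.0924]
tool_rot: [0.756, 0.655, -0.003, -0.001]
ft_force: [-0.2, -1.1, -1.1]
grip_width: 0.0512
[ 3.82781976e-01  5.68399704e-01  7.55691248e-02  1.08387511e+00
 -6.94848990e-05  2.09645093e+00] [0.56758823 0.22851361 0.09241018] [-0.0166 -0.0389] [-0.16442831 -1.06928858 -1.0875619 ]
```

View pics/c9.png

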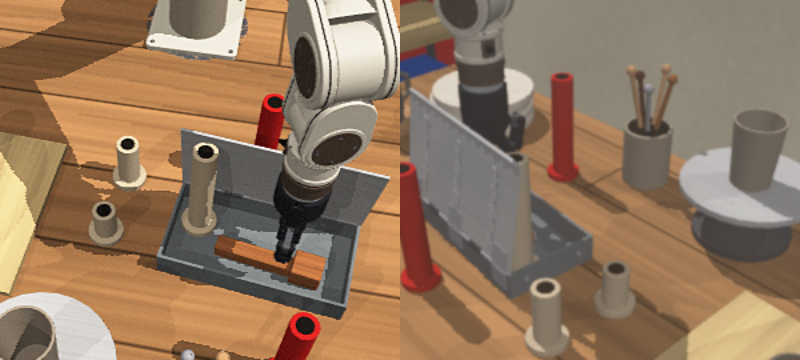

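View pics/w9.png

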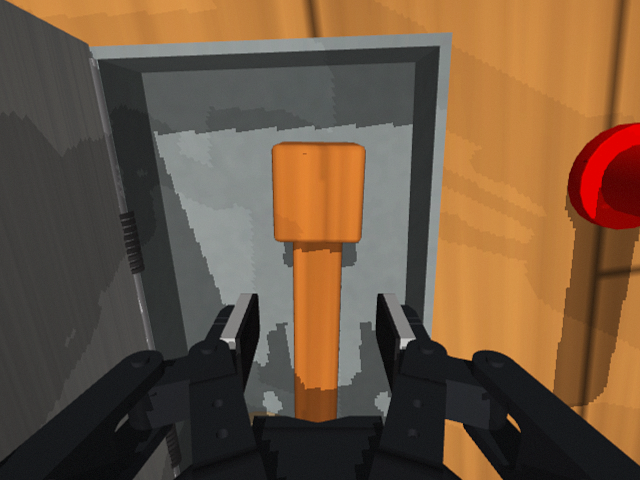

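```bash
python3 -m handwheel '[{"dx":0,"dy":0,"dz":0.5,"ax":0,"ay":0,"az":0},{"dx":0,"dy":0,"dz":0.5,"ax":0,"ay":0,"az":0},{"dx":0,"dy":0,"dz":0.5,"ax":0,"ay":0,"az":0},{"dx":0,"dy":0,"dz":0.4,"ax":0,"ay":0,"az":0},{"dx":0,"dy":0,"dz":0.3,"ax":0,"ay":0,"az":0},{"dx":0,"dy":0,"dz":0.2,"ax":0,"ay":0,"az":0},{"dx":0,"dy":0,"dz":0,"ax":0,"ay":0,"az":0},{"dx":0,"dy":0,"dz":0,"ax":0,"ay":0,"az":0}]'
python3 - <<'E'
from h import *
import cv2
o=bot.get_obs();print(o['joint_pos'],o['eef_pos'],tobin(o['eef_pos']),o['ft_force'])
S=save('scene','s10.png')['img'];D=save('side','d10.png')['img']
a=S[80:350,200:500];d=D[60:330,180:480]
cv2.imwrite('pics/c10.png',np.hstack([cv2.resize(a,(400,360)),cv2.resize(d,(400,360))])[:,:,::-1])
E
```

```text
clock: 19.15
eef_pos: [0.5698, 0.2295, 0.0354]
tool_rot: [0.756, 0.654, 0.0, 0.0]
ft_force: [0.6, -0.4, -0.1]
grip_width: 0.0514
[3.82833752e-01 6.27197532e-01 1.37848011e-02 9.57046746e-01
 3.98887309e-06 2.09765847e+00] [0.56981673 0.22946772 0.03544054] [-0.0187 -0.0401] [ 0.58756513 -0.39680056 -0.10424733]
```

View pics/c10.png

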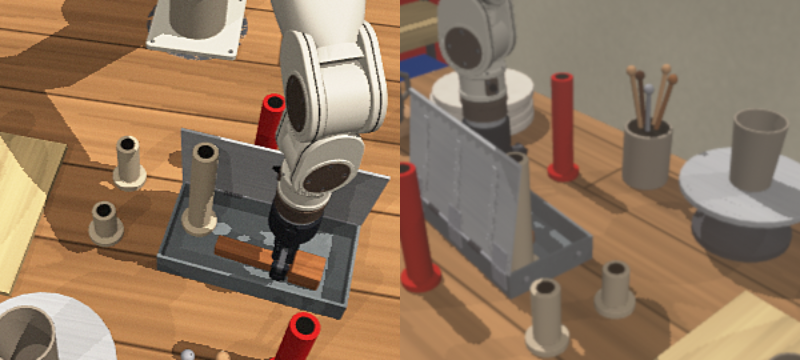

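```bash
python3 -m handwheel '[{"dx":-0.05,"dy":0,"dz":0.12,"ax":0,"ay":0,"az":0},{"dx":0,"dy":0,"dz":0.12,"ax":0,"ay":0,"az":0},{"dx":0,"dy":0,"dz":0,"ax":0,"ay":0,"az":0}]'
python3 -m handwheel '[{"dx":0,"dy":0,"dz":0,"ax":0,"ay":0,"az":0},{"dx":0,"dy":0,"dz":0,"ax":0,"ay":0,"az":0},{"dx":0,"dy":0,"dz":0,"ax":0,"ay":0,"az":0},{"dx":0,"dy":0,"dz":0,"ax":0,"ay":0,"az":0},{"dx":0,"dy":0,"dz":0,"ax":0,"ay":0,"az":0},{"dx":0,"dy":0,"dz":0,"ax":0,"ay":0,"az":0},{"dx":0,"dy":0,"dz":0,"ax":0,"ay":0,"az":0}]' -1
```

```text
clock: 19.55
eef_pos: [0.569, 0.2279, 0.0288]
tool_rot: [0.756, 0.654, -0.0, -0.0]
ft_force: [0.3, -0.1, 0.3]
grip_width: 0.0514
clock: 20.25
eef_pos: [0.5696, 0.2282, 0.0296]
tool_rot: [0.756, 0.654, 0.0, 0.0]
ft_force: [0.8, -0.1, 3.2]
grip_width: 0.0266
```

```bash
python3 -m handwheel '[{"dx":0,"dy":0,"dz":-0.15,"ax":0,"ay":0,"az":0},{"dx":0,"dy":0,"dz":-0.25,"ax":0,"ay":0,"az":0},{"dx":0,"dy":0,"dz":-0.3,"ax":0,"ay":0,"az":0},{"dx":0,"dy":0,"dz":-0.3,"ax":0,"ay":0,"az":0},{"dx":0,"dy":0,"dz":-0.2,"ax":0,"ay":0,"az":0},{"dx":0,"dy":0,"dz":0,"ax":0,"ay":0,"az":0},{"dx":0,"dy":0,"dz":0,"ax":0,"ay":0,"az":0}]'
python3 - <<'E'
from h import *
import cv2
o=bot.get_obs();print(o['eef_pos'],tobin(o['eef_pos']),o['ft_force'],o['ft_torque'])
S=save('scene','s11.png')['img'];W=save('wrist','w11.png')['img']
a=S[80:350,200:500]
cv2.imwrite('pics/c11.png',np.hstack([cv2.resize(a,(400,360)),cv2.resize(W,(400,360))])[:,:,::-1])
E
```

```text
clock: 20.95
eef_pos: [0.5695, 0.2282, 0.0595]
tool_rot: [0.756, 0.654, 0.0, 0.0]
ft_force: [-0.1, -0.1, -1.6]
grip_width: 0.0268
[0.56952503 0.2281572  0.05954582] [-0.0186 -0.0388] [-0.14977513 -0.05526563 -1.57230063] [-0.02553484 -0.00025764 -0.02154831]
```

View pics/c11.png

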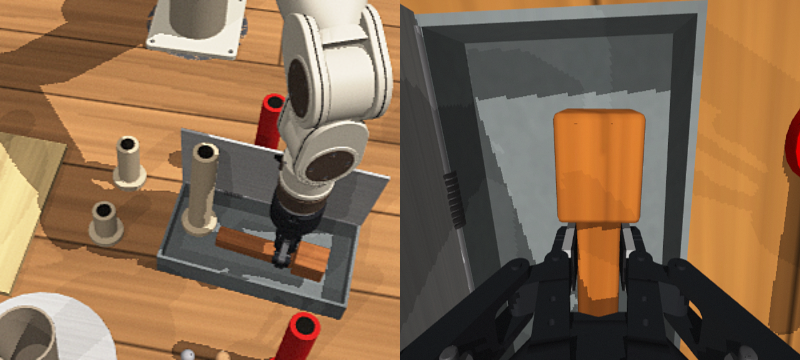

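```bash
python3 -m handwheel '[{"dx":0,"dy":0,"dz":-0.5,"ax":0,"ay":0,"az":0},{"dx":0,"dy":0,"dz":-0.8,"ax":0,"ay":0,"az":0},{"dx":0,"dy":0,"dz":-0.8,"ax":0,"ay":0,"az":0},{"dx":0,"dy":0,"dz":-0.8,"ax":0,"ay":0,"az":0},{"dx":0,"dy":0,"dz":-0.8,"ax":0,"ay":0,"az":0},{"dx":0,"dy":0,"dz":-0.8,"ax":0,"ay":0,"az":0},{"dx":0,"dy":0,"dz":-0.8,"ax":0,"ay":0,"az":0},{"dx":0,"dy":0,"dz":-0.8,"ax":0,"ay":0,"az":0},{"dx":0,"dy":0,"dz":-0.8,"ax":0,"ay":0,"az":0},{"dx":0,"dy":0,"dz":-0.8,"ax":0,"ay":0,"az":0},{"dx":0,"dy":0,"dz":-0.8,"ax":0,"ay":0,"az":0},{"dx":0,"dy":0,"dz":-0.5,"ax":0,"ay":0,"az":0}]'
python3 -m handwheel '[{"dx":0,"dy":0,"dz":0,"ax":0,"ay":0,"az":0.5},{"dx":0,"dy":0,"dz":0,"ax":0,"ay":0,"az":0.9},{"dx":0,"dy":0,"dz":0,"ax":0,"ay":0,"az":0.9},{"dx":0,"dy":0,"dz":0,"ax":0,"ay":0,"az":0.9},{"dx":0,"dy":0,"dz":0,"ax":0,"ay":0,"az":0.9},{"dx":0,"dy":0,"dz":0,"ax":0,"ay":0,"az":0.9},{"dx":0,"dy":0,"dz":0,"ax":0,"ay":0,"az":0.9},{"dx":0,"dy":0,"dz":0,"ax":0,"ay":0,"az":0.9},{"dx":0,"dy":0,"dz":0,"ax":0,"ay":0,"az":0.9},{"dx":0,"dy":0,"dz":0,"ax":0,"ay":0,"az":0.9},{"dx":0,"dy":0,"dz":0,"ax":0,"ay":0,"az":0.9},{"dx":0,"dy":0,"dz":0,"ax":0,"ay":0,"az":0.28}]'
python3 - <<'E'
from h import *
import cv2
o=bot.get_obs();print(o['eef_pos'],Rot.from_quat(o['tool_rot']).as_matrix().round(3),o['joint_pos'])
S=save('scene','s12.png')['img'];W=save('wrist','w12.png')['img']
cv2.imwrite('pics/c12.png',np.hstack([cv2.resize(S,(400,300)),cv2.resize(W,(400,300))])[:,:,::-1])
E
```

```text
clock: 22.25
eef_pos: [0.5697, 0.2282, 0.287]
tool_rot: [0.756, 0.654, 0.001, 0.0]
ft_force: [1.0, 0.4, -1.8]
grip_width: 0.0266
clock: 23.45
eef_pos: [0.5963, 0.1136, 0.2849]
tool_rot: [0.996, 0.073, -0.011, -0.044]
ft_force: [-0.3, -0.6, -1.8]
grip_width: 0.0269
[0.5963427  0.11362897 0.28490096] [[ 0.989  0.145 -0.029]
 [ 0.147 -0.985  0.085]
 [-0.016 -0.088 -0.996]] [0.14688013 0.46555129 0.41481202 1.53616782 0.08844277 3.14060078]
```

View pics/c12.png

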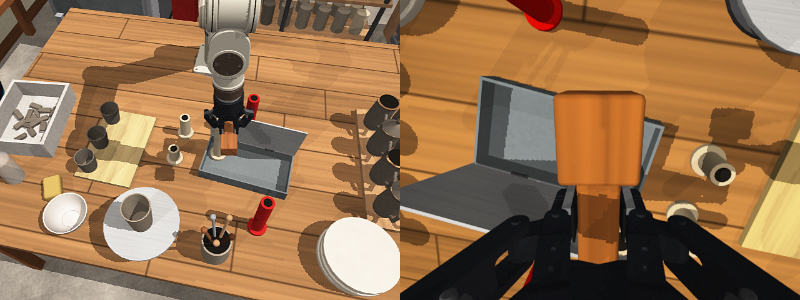

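```bash
python3 -m handwheel '[{"dx":0,"dy":0.3,"dz":0,"ax":0,"ay":0,"az":-0.5},{"dx":0,"dy":0.3,"dz":0,"ax":0,"ay":0,"az":-0.5}]'
python3 - <<'E'
from h import *
o=bot.get_obs();print(o['eef_pos'],Rot.from_quat(o['tool_rot']).as_matrix().round(3),o['joint_pos'])
E
```

```text
clock: 23.75
eef_pos: [0.5984, 0.1042, 0.2834]
tool_rot: [0.987, 0.154, -0.008, -0.045]
ft_force: [-0.6, -0.3, -1.8]
grip_width: 0.0266
[0.59838022 0.10418995 0.28341326] [[ 0.953  0.303 -0.029]
 [ 0.304 -0.949  0.086]
 [-0.002 -0.091 -0.996]] [0.1305207  0.46786336 0.41453641 1.53536684 0.08948418 2.96255568]
```

```bash
python3 -m handwheel '[{"dx":0,"dy":0,"dz":0,"ax":-0.3,"ay":0,"az":0},{"dx":0,"dy":0,"dz":0,"ax":-0.31,"ay":0,"az":0},{"dx":0,"dy":0.4,"dz":0,"ax":0,"ay":0,"az":0},{"dx":-0.2,"dy":0.7,"dz":0,"ax":0,"ay":0,"az":0},{"dx":-0.2,"dy":0.7,"dz":0,"ax":0,"ay":0,"az":0},{"dx":-0.2,"dy":0.7,"dz":0,"ax":0,"ay":0,"az":0},{"dx":-0.2,"dy":0.7,"dz":0,"ax":0,"ay":0,"az":0},{"dx":-0.2,"dy":0.7,"dz":0,"ax":0,"ay":0,"az":0},{"dx":-0.2,"dy":0.7,"dz":0,"ax":0,"ay":0,"az":0},{"dx":-0.2,"dy":0.7,"dz":0,"ax":0,"ay":0,"az":0},{"dx":0,"dy":0.3,"dz":0,"ax":0,"ay":0,"az":0},{"dx":0,"dy":0,"dz":0,"ax":0,"ay":0,"az":0}]'
python3 - <<'E'
from h import *
o=bot.get_obs();print(o['eef_pos'],Rot.from_quat(o['tool_rot']).as_matrix().round(3),o['joint_pos'])
E
```

```text
clock: 24.95
eef_pos: [0.6072, -0.0432, 0.283]
tool_rot: [0.989, 0.15, -0.001, 0.0]
ft_force: [-0.2, -0.1, -1.8]
grip_width: 0.0269
[ 0.60724385 -0.04317032  0.28304315] [[ 0.955  0.296 -0.002]
 [ 0.296 -0.955 -0.001]
 [-0.002  0.001 -1.   ]] [-7.03153177e-02  4.58448589e-01  4.01936557e-01  1.51626433e+00
 -1.40692317e-03  2.77083179e+00]
```

```bash
python3 -m handwheel '[{"dx":-0.25,"dy":0.4,"dz":0,"ax":0,"ay":0,"az":0},{"dx":-0.45,"dy":0.8,"dz":0,"ax":0,"ay":0,"az":0},{"dx":-0.45,"dy":0.8,"dz":0,"ax":0,"ay":0,"az":0},{"dx":-0.45,"dy":0.8,"dz":0,"ax":0,"ay":0,"az":0},{"dx":-0.45,"dy":0.8,"dz":0,"ax":0,"ay":0,"az":0},{"dx":-0.45,"dy":0.8,"dz":0,"ax":0,"ay":0,"az":0},{"dx":-0.45,"dy":0.8,"dz":0,"ax":0,"ay":0,"az":0},{"dx":-0.45,"dy":0.8,"dz":0,"ax":0,"ay":0,"az":0},{"dx":-0.45,"dy":0.8,"dz":0,"ax":0,"ay":0,"az":0},{"dx":-0.35,"dy":0.6,"dz":0,"ax":0,"ay":0,"az":0},{"dx":-0.16,"dy":0.33,"dz":0,"ax":0,"ay":0,"az":0},{"dx":0,"dy":0,"dz":0,"ax":0,"ay":0,"az":0}]'
python3 -m handwheel '[{"dx":0,"dy":0,"dz":0,"ax":0,"ay":0,"az":0.5},{"dx":0,"dy":0,"dz":0,"ax":0,"ay":0,"az":0.7},{"dx":0,"dy":0,"dz":0,"ax":0,"ay":0,"az":0.7},{"dx":0,"dy":0,"dz":0,"ax":0,"ay":0,"az":0.37},{"dx":0,"dy":0,"dz":0,"ax":0,"ay":0,"az":0},{"dx":0,"dy":0,"dz":0,"ax":0,"ay":0,"az":0}]'
python3 - <<'E'
from h import *
o=bot.get_obs();print(o['eef_pos'],Rot.from_quat(o['tool_rot']).as_matrix().round(3),o['joint_pos'])
S=save('scene','s13.png')['img'];W=save('wrist','w13.png')['img']
cv2.imwrite('pics/c13.png',np.hstack([cv2.resize(S,(400,300)),cv2.resize(W,(400,300))])[:,:,::-1])
E
```

```text
clock: 26.15
eef_pos: [0.5606, -0.2591, 0.2834]
tool_rot: [0.989, 0.15, -0.001, 0.0]
ft_force: [0.6, 0.6, -1.6]
grip_width: 0.0267
clock: 26.75
eef_pos: [0.5611, -0.2573, 0.2836]
tool_rot: [1.0, -0.017, -0.001, 0.001]
ft_force: [-0.0, -0.0, -2.6]
grip_width: 0.0267
[ 0.56107943 -0.25732521  0.28360019] [[ 0.999 -0.035 -0.002]
 [-0.035 -0.999 -0.001]
 [-0.002  0.001 -1.   ]] [-4.29145466e-01  4.76900794e-01  4.32299409e-01  1.52757535e+00
 -1.86168507e-03  2.74723957e+00]
```

View pics/c13.png

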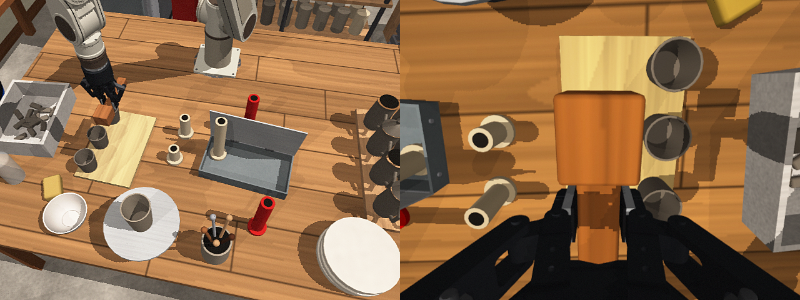

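```bash
python3 -m handwheel '[{"dx":0,"dy":0,"dz":0.5,"ax":0,"ay":0,"az":0},{"dx":0,"dy":0,"dz":0.9,"ax":0,"ay":0,"az":0},{"dx":0,"dy":0,"dz":0.9,"ax":0,"ay":0,"az":0},{"dx":0,"dy":0,"dz":0.9,"ax":0,"ay":0,"az":0},{"dx":0,"dy":0,"dz":0.9,"ax":0,"ay":0,"az":0},{"dx":0,"dy":0,"dz":0.9,"ax":0,"ay":0,"az":0},{"dx":0,"dy":0,"dz":0.9,"ax":0,"ay":0,"az":0},{"dx":0,"dy":0,"dz":0.8,"ax":0,"ay":0,"az":0},{"dx":0,"dy":0,"dz":0.7,"ax":0,"ay":0,"az":0},{"dx":0,"dy":0,"dz":0.5,"ax":0,"ay":0,"az":0},{"dx":0,"dy":0,"dz":0.3,"ax":0,"ay":0,"az":0},{"dx":0,"dy":0,"dz":0,"ax":0,"ay":0,"az":0}]'
python3 - <<'E'
from h import *
o=bot.get_obs();print(o['eef_pos'],Rot.from_quat(o['tool_rot']).as_matrix().round(3),o['joint_pos'])
S=save('scene','s14.png')['img'];W=save('side','d14.png')['img']
cv2.imwrite('pics/c14.png',np.hstack([cv2.resize(S[130:330,60:330],(400,300)),cv2.resize(W[240:480,300:620],(400,300))])[:,:,::-1])
E
```

```text
clock: 28.05
eef_pos: [0.5598, -0.2582, 0.0776]
tool_rot: [1.0, -0.019, -0.002, 0.0]
ft_force: [-0.9, -0.4, -2.3]
grip_width: 0.0266
[ 0.55979319 -0.2582128   0.07758243] [[ 0.999 -0.037 -0.004]
 [-0.037 -0.999 -0.001]
 [-0.004  0.001 -1.   ]] [-4.31192621e-01  5.88927763e-01  6.92741237e-02  1.05436094e+00
 -2.14388453e-03  2.74747033e+00]
```

View pics/c14.png

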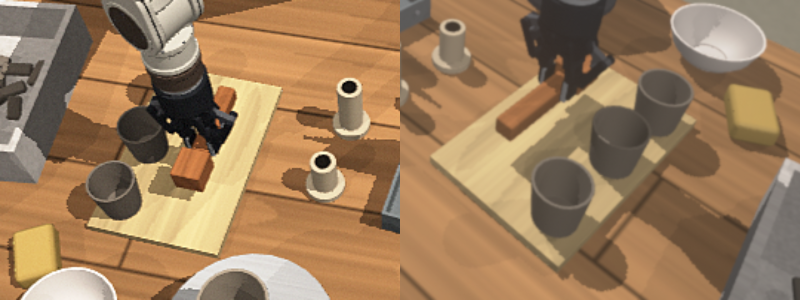

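```bash
python3 -m handwheel '[{"dx":0,"dy":0,"dz":0.3,"ax":0,"ay":0,"az":0},{"dx":0,"dy":0,"dz":0.3,"ax":0,"ay":0,"az":0},{"dx":0,"dy":0,"dz":0.3,"ax":0,"ay":0,"az":0},{"dx":0,"dy":0,"dz":0.25,"ax":0,"ay":0,"az":0},{"dx":0,"dy":0,"dz":0.15,"ax":0,"ay":0,"az":0},{"dx":0,"dy":0,"dz":0,"ax":0,"ay":0,"az":0},{"dx":0,"dy":0,"dz":0,"ax":0,"ay":0,"az":0}]'
python3 -m handwheel '[{"dx":0,"dy":0,"dz":0.06,"ax":0,"ay":0,"az":0},{"dx":0,"dy":0,"dz":0.06,"ax":0,"ay":0,"az":0},{"dx":0,"dy":0,"dz":0.04,"ax":0,"ay":0,"az":0},{"dx":0,"dy":0,"dz":0,"ax":0,"ay":0,"az":0},{"dx":0,"dy":0,"dz":0,"ax":0,"ay":0,"az":0}]'
```

```text
clock: 28.85
eef_pos: [0.5603, -0.2586, 0.046]
tool_rot: [1.0, -0.019, -0.001, 0.001]
ft_force: [0.9, 0.2, -1.6]
grip_width: 0.0267
clock: 29.35
eef_pos: [0.5603, -0.2586, 0.0421]
tool_rot: [1.0, -0.019, -0.001, 0.001]
ft_force: [-1.0, -0.4, -1.0]
grip_width: 0.0266
```

```bash
python3 -m handwheel '[{"dx":0,"dy":0,"dz":0.06,"ax":0,"ay":0,"az":0},{"dx":0,"dy":0,"dz":0.04,"ax":0,"ay":0,"az":0},{"dx":0,"dy":0,"dz":0,"ax":0,"ay":0,"az":0},{"dx":0,"dy":0,"dz":0,"ax":0,"ay":0,"az":0}]'; python3 -m handwheel '[{"dx":0,"dy":0,"dz":0.03,"ax":0,"ay":0,"az":0},{"dx":0,"dy":0,"dz":0,"ax":0,"ay":0,"az":0},{"dx":0,"dy":0,"dz":0,"ax":0,"ay":0,"az":0}]'
```

```text
clock: 29.75
eef_pos: [0.5603, -0.2586, 0.0396]
tool_rot: [1.0, -0.019, -0.001, 0.001]
ft_force: [-0.3, -0.6, -0.3]
grip_width: 0.0267
clock: 30.05
eef_pos: [0.5603, -0.2586, 0.0396]
tool_rot: [1.0, -0.019, -0.001, 0.001]
ft_force: [-2.4, 1.8, 6.2]
grip_width: 0.0269
```

```bash
python3 -m handwheel '[{"dx":0,"dy":0,"dz":0,"ax":0,"ay":0,"az":0},{"dx":0,"dy":0,"dz":0,"ax":0,"ay":0,"az":0},{"dx":0,"dy":0,"dz":0,"ax":0,"ay":0,"az":0},{"dx":0,"dy":0,"dz":0,"ax":0,"ay":0,"az":0},{"dx":0,"dy":0,"dz":0,"ax":0,"ay":0,"az":0}]' 0.2
python3 -m handwheel '[{"dx":0,"dy":0,"dz":-0.2,"ax":0,"ay":0,"az":0},{"dx":0,"dy":0,"dz":-0.4,"ax":0,"ay":0,"az":0},{"dx":0,"dy":0,"dz":-0.6,"ax":0,"ay":0,"az":0},{"dx":0,"dy":0,"dz":-0.8,"ax":0,"ay":0,"az":0},{"dx":0,"dy":0,"dz":-0.8,"ax":0,"ay":0,"az":0},{"dx":0,"dy":0,"dz":-0.8,"ax":0,"ay":0,"az":0},{"dx":0,"dy":0,"dz":-0.8,"ax":0,"ay":0,"az":0},{"dx":0,"dy":0,"dz":-0.8,"ax":0,"ay":0,"az":0},{"dx":0,"dy":0,"dz":-0.8,"ax":0,"ay":0,"az":0},{"dx":0,"dy":0,"dz":-0.5,"ax":0,"ay":0,"az":0},{"dx":0,"dy":0,"dz":0,"ax":0,"ay":0,"az":0},{"dx":0,"dy":0,"dz":0,"ax":0,"ay":0,"az":0}]'
python3 - <<'E'
from h import *
S=save('scene','s15.png')['img'];W=save('wrist','w15.png')['img'];D=save('side','d15.png')['img']
cv2.imwrite('pics/c15.png',np.vstack([np.hstack([cv2.resize(S,(400,300)),cv2.resize(W,(400,300))]),np.hstack([cv2.resize(D,(400,300)),cv2.resize(S[80:320,80:400],(400,300))])])[:,:,::-1])
E
```

```text
clock: 30.55
eef_pos: [0.5602, -0.2586, 0.0386]
tool_rot: [1.0, -0.019, -0.001, 0.001]
ft_force: [-0.2, -1.0, -0.4]
grip_width: 0.0513
clock: 31.75
eef_pos: [0.5605, -0.2583, 0.2012]
tool_rot: [1.0, -0.019, -0.001, 0.001]
ft_force: [-1.1, 0.0, -0.5]
grip_width: 0.051
```

View pics/c15.png

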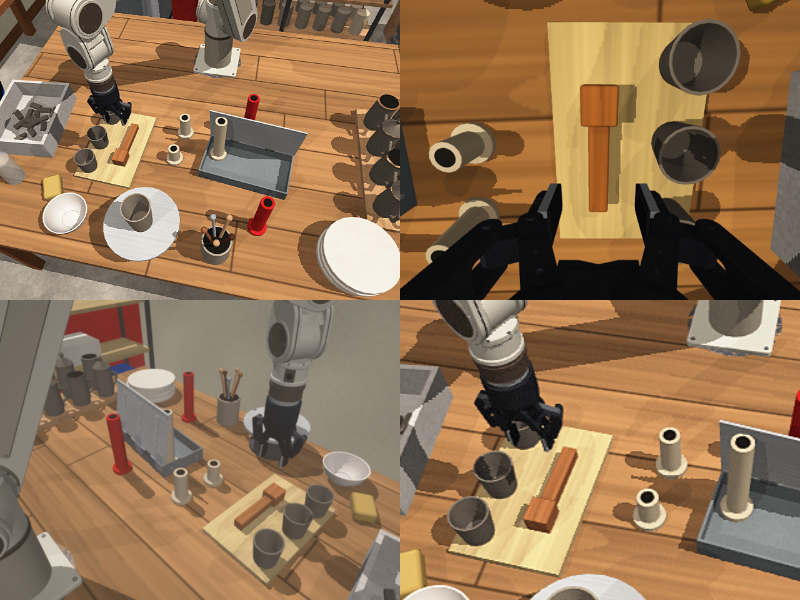

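All as wanted: the beater lies flat within the board beside the cups, the lid leans on the standing prop, cups and short props are in place, and the gripper is clear.

Run:
```python
from h import *
print(bot.job_done(), bot.get_obs()['clock'])
```

```text
the job is handed in; nothing more can be done
the job is handed in; nothing more can be done
```

The job is done and handed in, at about 32 s on the robot's clock. I hooked the lid open with the tall prop's foot, stood the prop upright in the empty end of the bin and let go. I then lifted the beater at its balance point, laid it on the clear strip of the board, opened the fingers once it was down, and backed off.

- **Last pictures:** the lid leans on the upright prop, at roughly 80 degrees by eye. The beater lies flat, with both ends inside the board, about 44 mm from the board's centre line on the clear side. The cups, the two shorter props and the red look-alikes show no visible shift, though I did not re-measure them after the move.
- **What went wrong:**
  - While I turned the beater in the air, the last joint hit its range limit. The arm drifted off the commanded pose and the tool tilted about 5 degrees, within the 20 degrees allowed. I levelled it again before lowering.
  - The first move call was refused because I left out the zero entries; nothing moved.
- **Force and grip checks:** the wrist force read +6 N at touchdown, so the beater was on the board while still gripped. The gripper was clear and reading about zero when I handed in.

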